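# Hang a parts bin on a louvred panel and close up the row

## Robot

A 7-joint arm with a two-finger parallel gripper is mounted at the origin on a cart in front of the work surface, level with it; the furniture and walls round the work are solid. World frame = base frame: x ahead of the robot, y to its left, z up, the work surface at z = 0. Lengths are in mm, angles in degrees, forces in N, time in s.
With the tool pointing down it reaches from about 350 to 900 mm from the base axis. Payload 7.2 kg.
Tool frame: the origin (TCP) lies midway between the tips of the shut fingers; the grasp point (between the pads) lies 19 mm behind it (manip.grasp_offset is the distance from the TCP to the grasp point, in mm); z points along the fingers, y is the line along which they close (so a half turn about z gives the same grasp; the last joint's range is limited). The gripper opens to 88 mm and grips with 3 to 60 N. Pads are 20 mm wide; open, the fingers measure 115 mm over their backs; the gripper's body (75 mm by 178 mm) begins 61 mm behind the grasp point.
Start: joints at [59.748, 23.554, -0.728, 91.456, 0.321, 64.991, -4.71], TCP at [277.345, -560.097, 222.653] pointing down, gripper open.
Joint ranges: [-169.25, 169.25], [-16.82, 113.86], [-84.01, 82.57], [7.8, 145.47], [-59.2, 239.2], [7.22, 106.19], [-163.78, 163.78]. Speed limits (degrees/s): [136.94, 136.94, 172.46, 172.46, 180, 180, 180].

## Interface

Orientations are given as [roll, pitch, yaw] about the fixed x, y, z axes, in that order (R = Rz(yaw) Ry(pitch) Rx(roll)).
In Python, from workcell import manip gives the robot as it stands.
- The arm moves only by the tool servo_tool, never from a script. Its argument "steps" is a list of rows, each a list of 3 entries, a list of its own where there are three numbers: the shift along the tool's x, y, z in m, then the turn, a rotation vector about the tool's x, y, z in rad, then the finger opening in m, from 0 to 0.0878. A call has 1 to 5 rows; each row shifts and turns the commanded pose from where the row before left it, along the tool's axes as they then stand; what a row does not reach is not made up. A row lasts 1/8 s, in which the tool goes at most 62.5 mm and 10.7 degrees, less where a joint would pass 70% of its speed; a pose out of reach is approached as far as the arm can. A call with a gripper value outside its range is refused whole. The fingers move at their own pace and stop on an object; "newtons" is the grip in N (left out, the last holds). Time passes only in rows, so rows that do not move let the fingers close. It gives the time, the measured TCP pose, the force, the opening and the grip force at its end, in the units of the state.
- manip.get_state(): the state, without advancing time (a new reading comes with each control period).
- manip.get_image(name): name is "side" or "top"; returns the picture (400x640x3 uint8, blue, green, red); there is no depth.
- manip.camera_info(name): a dict with "camera_matrix" (3x3 intrinsics, pixels), "R" (3x3) and "t" (3): a world point X has camera coordinates R X + t. Camera axes: x right, y down, z forward; pixel columns grow to the right and rows downward; lengths in mm; the calibration is good to about 2 mm. A picture is of the moment at which its call begins. camera_info takes no time and is no camera call.
- manip.finish_job(): hands the job in; it is judged then, once.
The state is a dict: "time_s": time; "q": joint angles; "joint_velocities": joint speeds; "joint_torque": joint torques, N m; "tcp_pos": TCP position; "orientation": TCP orientation; "force": force on the tool from outside, world axes, zero at the start; "moment": the same for the moment, N m; "gripper_width": finger opening in mm; "gripper_force": force on a finger pad.
Only numpy, scipy, OpenCV 4.12 (cv2) and the standard library are available. Lean on these libraries where they do the work, as an engineer would, in place of code of your own. Each camera call takes 0.05 s, during which the arm holds its last target. There are 200 camera calls.

## Task

Hang the loose parts bin, with its parts in it, on the top rail of the louvred panel: lift its rear lip over the rail, bring it gently back against the panel and lower it until the lip has caught fully, then let go and slide it along the rail until its side rests against the bin already hanging there. Go by feel, because nobody measured how far forward the panel is bolted in its slotted feet; do not push or drop anything hard on the panel, and leave the side cutters and the solder reel where they are.

Things in the scene. Friction and masses are not known exactly. Their poses are not given: they have to be found in the camera images.
- bin: Loose grey plastic parts bin on the bench: 64 mm wide (y), 105 long (x), 52 high, walls 2.5, 0.1 to 0.3 kg with its parts. Origin: centre of its underside, z up, +x to the rear wall that carries the hanging lip. Side walls are full height from x = -20 to +52 mm and slope down to 28 mm at the front. Grip it across the side walls near x = 0. Hung, it tips 2 to 3 degrees, front down.
- bin_lip (a point): Middle of the lower edge of the bin's hanging flange, at (60, 0, 39) mm in the bin's frame. From the rear wall (outer face x = 52.5 mm) a bridge, underside z = 49, reaches back to x = 61.5; from it a flange 3 mm thick (x = 58.5 to 61.5; 2 mm at its edge), 56 mm wide, hangs down to z = 39, leaving 6 mm free before the wall. When the lip has caught, this point is 140 mm above the bench.
- stand: Slotted steel feet fixed to the bench with an upright grey louvred panel, 320 mm wide, 180 high. Origin on the bench under the middle of the panel's NOMINAL face; x away from the robot, y left along the rails, z up. The true face is the plane x = d, d from -18 to +18 mm, not measured: feel for it. It is rigid; stay under 8 N at the hand: leverage makes up to 6 times that at the lip, 80 N bends it.
- rail_nominal (a point): Fixed to the feet at (0, 0, 150) mm of the stand: nominal panel face (true one d off), height of the top rail's edge. The rail is a strip 2.5 mm thick along the panel, y = -158 to +158, its outer face 7 mm before the face; slot behind it 4.5 mm wide, 13 deep, open above; plain face on to z = 180. Flange goes in the slot, bridge rests on the edge. Three like rails lie 36, 72, 108 mm lower.
- row_end (a point): Fixed to the feet at (-60, -18, 130) mm of the stand: on the left side of the nearer of two like bins fast on the right part of the top rail (a third hangs lower). That side is the plane y = -18 mm, reaching about 115 mm forward of the panel, top z = 152; the rail left of it is empty. A hung bin slides along the rail when pushed sideways near its rear wall (about 2 N).
- terminal_block: White four-way terminal strip 22 x 48 x 18 mm lying in the loose bin; origin at the centre of its underside.
- ferrite: Black clip-on ferrite 20 x 32 x 18 mm lying in the loose bin; origin at the centre of its underside.
- solder_reel: Bystander: green solder reel 60 mm across, 29 mm high, standing on the bench; origin at the centre of its underside.
- side_cutters: Bystander: side cutters with red handles, 134 x 58 x 20 mm, lying on the bench; origin under the centre.
Mind the look-alikes: they are no part of the job. Of the things that look like the terminal_block, the larger one is meant.

How it is judged:
By the outcome, as a careful person would: the job done as asked, in the order asked, and still so for the second after the job is handed in, with the robot touching nothing.
It also fails if it takes over 58 s, if anything falls off the work surface, if the arm or the gripper's body presses on something with over 40 N, if the wrist force passes 120 N, or if a joint passes its speed limit or range.

## Working session

There is one attempt and no reset: what is moved stays moved. The work goes in short steps, Python scripts to look and compute and a tool call to move; the robot and the scene stay as the last step left them, time stands still between calls to the robot, and variables do not carry over. Pictures are saved under pics/ and viewed, at most 10 in all, crops included, and the job is handed in when it is done.

Besides the shell and the picture viewer there is one more tool, called after ">>>" as name([rows], argument=value, ...), one row to a line, values as JSON. servo_tool: Moves the arm, as the interface text tells. Its arguments: {"type":"object","properties":{"steps":{"type":"array","items":{"type":"array"}},"newtons":{"type":"number"}},"required":["steps"]}

```bash
mkdir -p pics
python3 - <<'E'
from workcell import manip
import cv2,numpy as np
for n in("side","top"):
    cv2.imwrite(f"pics/{n}0.png",manip.get_image(n)); c=manip.camera_info(n); R=np.array(c["R"]);print(n,np.round(c["camera_matrix"],1).tolist(),np.round(R,3).tolist(),np.round(-R.T@np.array(c["t"]),0))
s=manip.get_state();print(s)
E
```

```text
side [[470.4, 0.0, 326.1], [0.0, 470.4, 197.9], [0.0, 0.0, 1.0]] [[0.836, -0.549, -0.025], [-0.298, -0.414, -0.86], [0.461, 0.726, -0.51]] [ 152. -450.  557.]
top [[473.9, 0.0, 314.0], [0.0, 473.9, 202.8], [0.0, 0.0, 1.0]] [[-0.024, -1.0, 0.003], [-0.988, 0.023, -0.156], [0.155, -0.007, -0.988]] [400. 171. 972.]
{'time_s': 0.1, 'q': array([59.74840949, 23.59438366, -0.72697153, 91.49544131,  0.32021941,
       64.99019155, -4.7128753 ]), 'joint_velocities': array([-0.02708271, -0.09491463,  0.05888142, -0.11613103, -0.02647701,
        0.00866844, -0.00720031]), 'joint_torque': array([ 2.08129532e-03, -5.89098573e+01,  6.43265750e-01, -2.91712993e+01,
       -5.38579992e-02,  1.44953988e-02,  1.22399606e-04]), 'tcp_pos': array([ 277.1218289 , -559.73553782,  221.93195338]), 'orientation': array([-1.79922206e+02,  5.44908679e-03,  2.63406997e+01]), 'force': array([-0.61326578, -0.03241313, -0.62342136]), 'moment': array([ 0.04767619, -0.03067126, -0.02733729]), 'gripper_force': 0.0, 'gripper_width': 87.77586897108534}
```

View pics/side0.png

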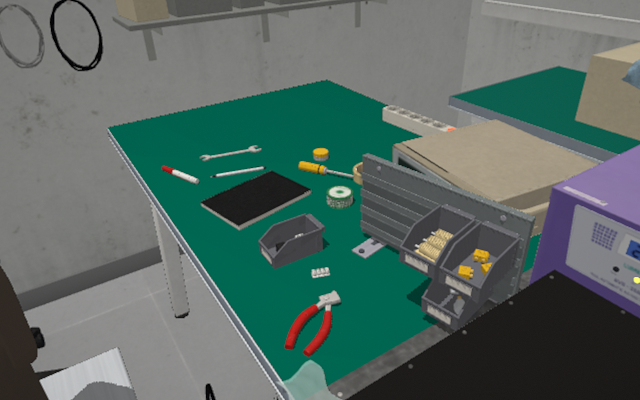

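View pics/top0.png

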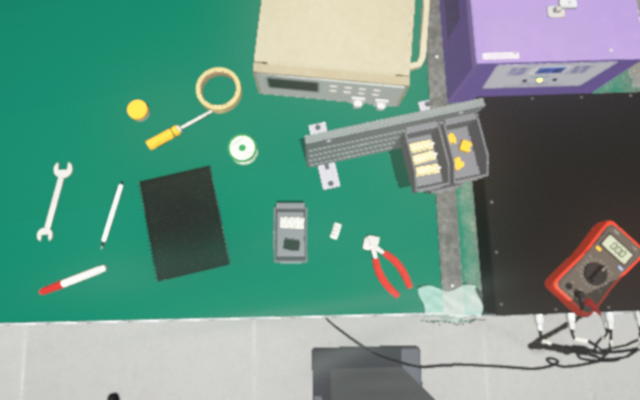

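Run:
```python
import cv2,numpy as np
t=cv2.imread("pics/top0.png");s=cv2.imread("pics/side0.png")
cv2.imwrite("pics/c1.png",cv2.resize(t[90:275,265:495],None,fx=3.4,fy=3.2,interpolation=cv2.INTER_CUBIC)[:600,:800])
cv2.imwrite("pics/c2.png",cv2.resize(s[150:330,250:540],None,fx=2.75,fy=2.75,interpolation=cv2.INTER_CUBIC))
```

```text
(no output)
```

View pics/c1.png

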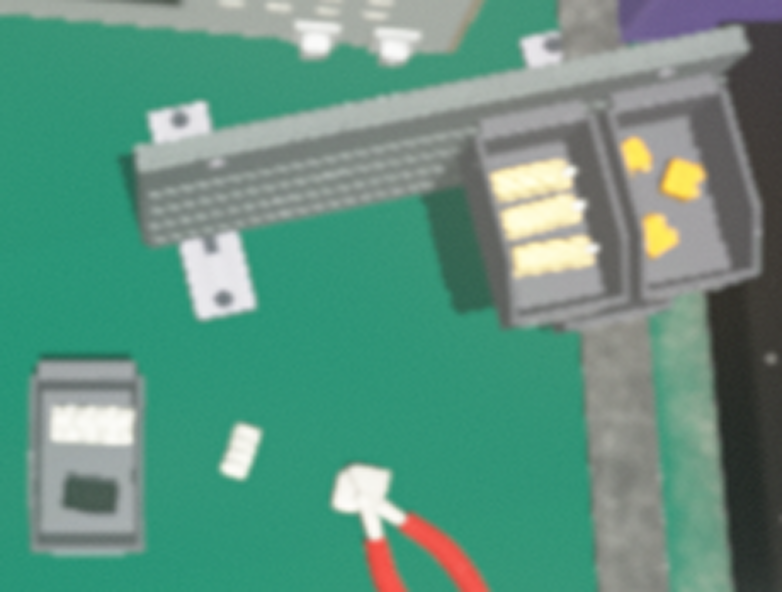

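View pics/c2.png

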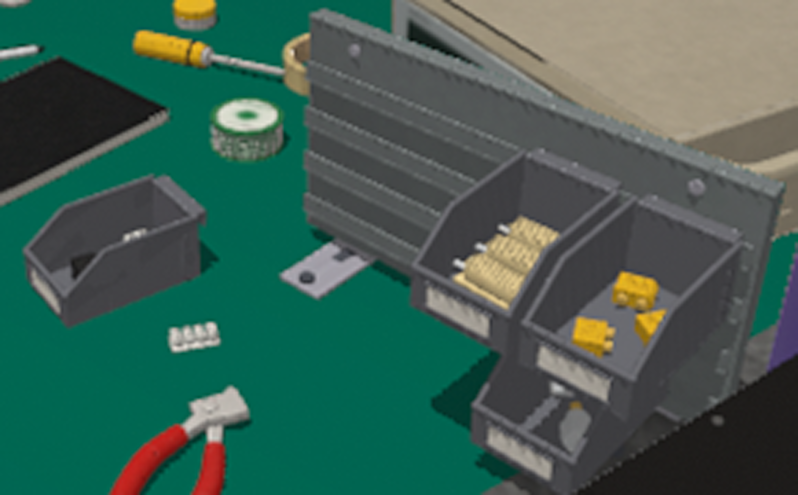

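```bash
cat > h.py <<'E'
from workcell import manip
import numpy as np
def ray(n,u,v):
    c=manip.camera_info(n);K=np.array(c["camera_matrix"]);R=np.array(c["R"]);t=np.array(c["t"])
    return -R.T@t, R.T@np.linalg.inv(K)@[u,v,1]
def onz(n,u,v,z):
    o,d=ray(n,u,v); return o+d*(z-o[2])/d[2]
def proj(n,X):
    c=manip.camera_info(n);p=np.array(c["camera_matrix"])@(np.array(c["R"])@X+np.array(c["t"]));return p[:2]/p[2]
def tri(u1,u2):
    (o1,d1),(o2,d2)=ray("top",*u1),ray("side",*u2)
    A=np.c_[d1,-d2];k=np.linalg.lstsq(A,o2-o1,rcond=None)[0]
    p,q=o1+k[0]*d1,o2+k[1]*d2;return (p+q)/2,np.linalg.norm(p-q)
T=lambda x,y:((x+.5)/3.4+264.5,(y+.5)/3.2+89.5)
S=lambda x,y:((x+.5)/2.75+249.5,(y+.5)/2.75+149.5)
E
python3 - <<'E'
from h import *
f=lambda a:np.round(a,1)
print("bin rim z52")
for n,p,z in [("lipL",(38,357),52),("lipR",(132,357),52),("rearL",(33,376),52),("rearR",(146,376),52),("frontL",(31,550),28),("frontR",(145,550),28),("midL",(33,470),52),("midR",(146,470),52)]: print(n,f(onz("top",*T(*p),z)))
print("panel top rear",f(onz("top",*T(137,147),180)),f(onz("top",*T(745,28),180)),"front",f(onz("top",*T(137,168),180)),f(onz("top",*T(748,50),180)))
print("hung L rim",f(onz("top",*T(480,125),152)),f(onz("top",*T(486,170),152)),f(onz("top",*T(497,240),150)),"front",f(onz("top",*T(505,322),125)))
print("foot front",[f(onz("top",*T(*p),3)) for p in [(200,320),(256,306),(183,240),(240,232)]])
print("rear foot",[f(onz("top",*T(*p),3)) for p in [(148,112),(207,101)]])
print("panel TL",*map(f,tri(T(137,147),S(312,10))),"TR",*map(f,tri(T(745,28),S(782,186))))
print("hung bin L rear",*map(f,tri(T(480,125),S(530,150))),"loose bin",*map(f,tri(T(33,376),S(152,180))))
E
```

```text
bin rim z52
lipL [550.3 238.9  52. ]
lipR [549.  184.6  52. ]
rearL [538.6 242.   52. ]
rearR [537.  176.8  52. ]
frontL [433.5 246.2  28. ]
frontR [431.9 179.9  28. ]
midL [480.9 242.6  52. ]
midR [479.3 178.   52. ]
panel top rear [643.3 177.7 180. ] [ 703.7 -137.5  180. ] front [631.6 178.  180. ] [ 691.1 -138.   180. ]
hung L rim [660.5  -3.6 152. ] [634.4  -5.3 152. ] [594.6  -9.3 150. ] front [552.7 -16.4 125. ]
foot front [array([580.3, 143.3,   3. ]), array([588.8, 108.7,   3. ]), array([633.9, 152.3,   3. ]), array([638.4, 117. ,   3. ])]
rear foot [array([721.5, 172. ,   3. ]), array([728.3, 134.9,   3. ])]
panel TL [639.8 179.2 182.3] 6.2 TR [ 702.6 -136.4  182.9] 0.1
hung bin L rear [659.8  -3.1 154. ] 0.3 loose bin [539.6 241.9  49.4] 1.4
```

Run:
```python
from h import *
import cv2
t=cv2.imread("pics/top0.png");hsv=cv2.cvtColor(t,cv2.COLOR_BGR2HSV).astype(float)[...,1]
P=[]
for u in range(312,412):
    v0=int(148-(u-306)*.25); col=hsv[v0-12:v0+8,u]
    k=np.where((col[:-1]>=100)&(col[1:]<100))[0]
    if len(k): k=k[0];P.append((u,v0-12+k+(col[k]-100)/(col[k]-col[k+1])))
P=np.array(P);W=np.array([onz("top",u,v,180) for u,v in P])
for _ in range(3):
    c=np.polyfit(W[:,1],W[:,0],1);r=W[:,0]-np.polyval(c,W[:,1]);W=W[abs(r)<1.5*max(r.std(),.3)]
print(len(W),c,np.degrees(np.arctan(-c[0])),r.std())
# loose bin orientation: non-green mask
m=((hsv[195:270,268:312]<110)*255).astype(np.uint8);q=cv2.findContours(m,0,1)[0];q=max(q,key=cv2.contourArea)
R=cv2.minAreaRect(q);print(R)
# side edges of rim rows 210-235 -> z52
for side in(0,1):
    L=[]
    for v in range(210,236):
        row=m[v-195];x=np.where(row>0)[0]; L.append(onz("top",268+(x[0]-.5 if side==0 else x[-1]+.5),v,52)[:2])
    L=np.array(L);k=np.polyfit(L[:,0],L[:,1],1);print(np.degrees(np.arctan(k[0])),np.polyval(k,487))
```

```text
66 [-1.99265735e-01  6.80649903e+02] 11.269474595198568 0.1508074321330654
((22.0, 37.5), (61.0, 34.0), 90.0)
-1.0871325845587634 246.24731996178085
-1.2561592388903073 178.03626082872444
```

>>> servo_tool([
  [[0,0,0],[0,0,0.161],0.0878],
  [[0,0,0],[0,0,0.161],0.0878],
  [[0,0,0],[0,0,0.161],0.0878],
])

```text
time_s: 0.48
tcp_pos: [277.2, -559.8, 222.2]
orientation: [-180.0, 0.0, -1.6]
force: [0.1, -0.7, 0.2]
gripper_width: 88.0
gripper_force: 0.0
```

>>> servo_tool([
  [[0.0125,-0.052,0],[0,0,0],0.0878],
  [[0.0125,-0.052,0],[0,0,0],0.0878],
  [[0.0125,-0.052,0],[0,0,0],0.0878],
  [[0.0125,-0.052,0],[0,0,0],0.0878],
  [[0.0125,-0.052,0],[0,0,0],0.0878],
])

```text
time_s: 1.1
tcp_pos: [346.0, -299.8, 222.5]
orientation: [-180.0, 0.0, -1.3]
force: [0.2, 0.4, 0.2]
gripper_width: 87.4
gripper_force: 0.0
```

>>> servo_tool([
  [[0.0125,-0.052,0],[0,0,0],0.0878],
  [[0.0125,-0.052,0],[0,0,0],0.0878],
  [[0.0125,-0.052,0],[0,0,0],0.0878],
  [[0.0125,-0.052,0],[0,0,0],0.0878],
  [[0.0125,-0.052,0],[0,0,0],0.0878],
])

```text
time_s: 1.72
tcp_pos: [414.4, -41.5, 222.7]
orientation: [180.0, -0.0, -1.3]
force: [1.3, 0.0, 0.7]
gripper_width: 87.7
gripper_force: 0.0
```

>>> servo_tool([
  [[0.0125,-0.052,0],[0,0,0],0.0878],
  [[0.0125,-0.052,0],[0,0,0],0.0878],
  [[0.0125,-0.052,0],[0,0,0],0.0878],
  [[0.0125,-0.052,0],[0,0,0],0.0878],
  [[0.0125,-0.052,0],[0,0,0],0.0878],
])

```text
time_s: 2.35
tcp_pos: [483.1, 216.8, 222.4]
orientation: [180.0, 0.0, -1.4]
force: [0.1, -0.7, 0.0]
gripper_width: 87.6
gripper_force: 0.0
```

>>> servo_tool([
  [[0.003,0.006,0.04],[0,0,0],0.0878],
  [[0,0,0.04],[0,0,0],0.0878],
  [[0,0,0.04],[0,0,0],0.0878],
  [[0,0,0.03],[0,0,0],0.0878],
  [[0,0,0],[0,0,0],0.0878],
])

```text
time_s: 2.98
tcp_pos: [484.0, 208.5, 70.5]
orientation: [179.9, 0.3, -1.3]
force: [-0.7, -0.3, -0.2]
gripper_width: 88.4
gripper_force: 0.0
```

Run:
```python
from h import *
import cv2
s=manip.get_state();print(s["tcp_pos"],s["orientation"])
t=cv2.resize(manip.get_image("top")[170:290,240:340],None,fx=4,fy=4,interpolation=2)
d=cv2.resize(manip.get_image("side")[150:290,220:360],None,fx=3.43,fy=3.43,interpolation=2)[:480]
cv2.imwrite("pics/a1.png",np.hstack([t,d[:,:400]]))
```

```text
[483.98866322 208.47175671  70.54792537] [179.88779844   0.26515697  -1.3103344 ]
```

View pics/a1.png

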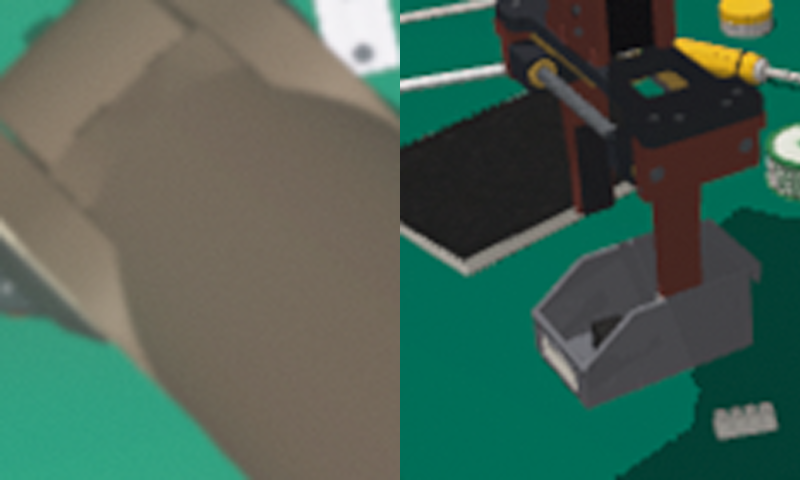

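>>> servo_tool([
  [[0.002,-0.002,0.02],[0,0,0],0.0878],
  [[0,0,0.02],[0,0,0],0.0878],
  [[0,0,0.015],[0,0,0],0.0878],
  [[0,0,0],[0,0,0],0.0878],
])

```text
time_s: 3.58
tcp_pos: [487.2, 211.0, 16.7]
orientation: [180.0, 0.1, -1.3]
force: [0.2, -0.4, -0.1]
gripper_width: 87.5
gripper_force: 0.0
```

>>> servo_tool([
  [[0,0,0],[0,0,0],0.07],
  [[0,0,0],[0,0,0],0.065],
  [[0,0,0],[0,0,0],0.055],
  [[0,0,0],[0,0,0],0.055],
  [[0,0,0],[0,0,0],0.055],
], newtons=25)

```text
time_s: 4.2
tcp_pos: [488.2, 211.4, 18.2]
orientation: [-180.0, -0.1, -1.3]
force: [-1.0, -1.0, 5.7]
gripper_width: 64.2
gripper_force: 25.0
```

>>> servo_tool([
  [[0,0,-0.005],[0,0,0],0.055],
  [[0,0,-0.02],[0,0,0],0.055],
  [[0,0,-0.03],[0,0,0],0.055],
  [[0,0,-0.03],[0,0,0],0.055],
  [[0,0,-0.03],[0,0,0],0.055],
])

```text
time_s: 4.82
tcp_pos: [487.3, 210.9, 133.4]
orientation: [180.0, 0.1, -1.3]
force: [1.1, -0.3, -1.0]
gripper_width: 63.8
gripper_force: 25.0
```

>>> servo_tool([
  [[0,0,-0.013],[0,0,-0.11],0.055],
  [[0,0,0],[0,0,-0.108],0.055],
  [[0,0,0],[0,0,0],0.055],
  [[0,0,0],[0,0,0],0.055],
])

```text
time_s: 5.32
tcp_pos: [487.5, 211.0, 145.3]
orientation: [180.0, 0.0, 11.0]
force: [-0.3, -0.7, -1.9]
gripper_width: 63.8
gripper_force: 25.0
```

Run:
```python
from h import *
import cv2
s=manip.get_state();print(s["tcp_pos"],s["orientation"],s["force"],s["moment"])
d=cv2.resize(manip.get_image("side")[120:300,220:440],None,fx=3.3,fy=3.3,interpolation=2)
cv2.imwrite("pics/a2.png",d)
```

```text
[487.50329859 210.96003358 145.30592174] [1.79990098e+02 4.85292981e-02 1.10205274e+01] [-0.30334081 -0.68126527 -1.89801418] [0.05498691 0.03375097 0.00649753]
```

View pics/a2.png

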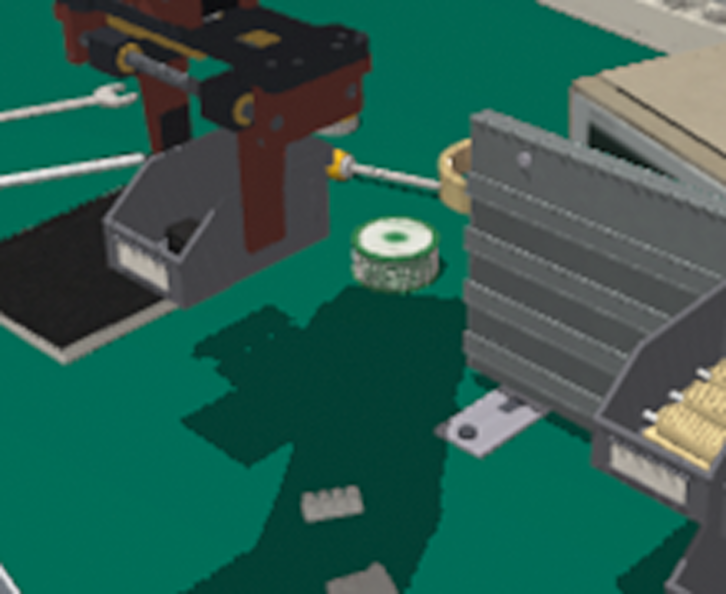

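>>> servo_tool([
  [[0,0.035,0],[0,0,0],0.055],
  [[0.01,0.045,0],[0,0,0],0.055],
  [[0.02,0.045,0],[0,0,0.0],0.055],
  [[0.02,0.039,0.005],[0,0,0],0.055],
  [[0.01,0,0.004],[0,0,0],0.055],
])

```text
time_s: 6.0
tcp_pos: [579.7, 57.6, 135.8]
orientation: [179.9, 0.0, 10.7]
force: [-0.2, -0.4, -2.4]
gripper_width: 63.7
gripper_force: 25.0
```

>>> servo_tool([
  [[0,0,0],[0,0,0],0.055],
  [[0,0,0],[0,0,0],0.055],
  [[0,0,0],[0,0,0],0.055],
])

```text
time_s: 6.38
tcp_pos: [577.8, 63.0, 136.9]
orientation: [-180.0, -0.0, 11.3]
force: [-0.2, -0.1, -0.6]
gripper_width: 63.9
gripper_force: 25.0
```

```bash
cat >> h.py <<'E'
def st():
    s=manip.get_state();p=s["tcp_pos"];a=np.radians(11)
    ex,ey=np.array([np.cos(a),np.sin(a)]),np.array([-np.sin(a),np.cos(a)])
    F=s["force"];print("t",s["time_s"],"xs %.1f ys %.1f z %.1f"%(ex@p[:2],ey@p[:2],p[2]),"rpy",s["orientation"].round(2),"F %.1f %.1f %.1f"%(ex@F[:2],ey@F[:2],F[2]),"M",s["moment"].round(3))
E
python3 -c "
from h import *
st()
import cv2
a=manip.get_image('side');cv2.imwrite('pics/a3.png',cv2.resize(a[120:290,330:510],None,fx=3.4,fy=3.4,interpolation=2))"
```

```text
t 6.375 xs 579.2 ys -48.4 z 136.9 rpy [-180.     -0.     11.25] F -0.2 -0.0 -0.6 M [ 0.031 -0.039  0.093]
```

View pics/a3.png

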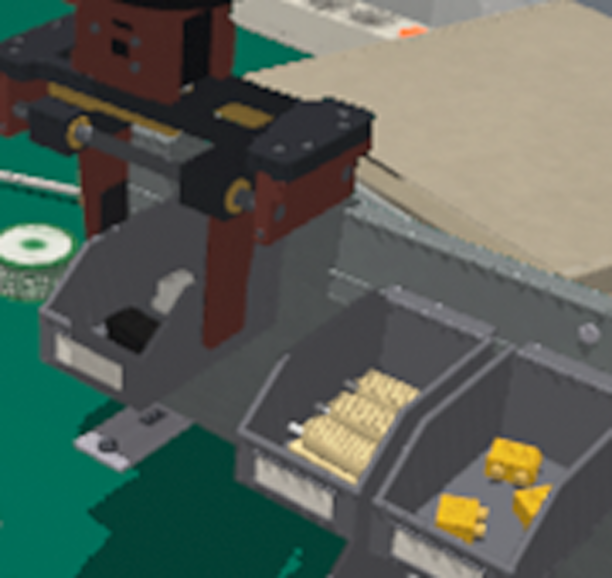

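>>> servo_tool([
  [[0.0015,0,0],[0,0,0],0.055],
  [[0.0015,0,0],[0,0,0],0.055],
  [[0.0015,0,0],[0,0,0],0.055],
  [[0.0015,0,0],[0,0,0],0.055],
  [[0.0015,0,0],[0,0,0],0.055],
])

```text
time_s: 7.05
tcp_pos: [585.9, 63.4, 136.6]
orientation: [180.0, 0.0, 11.2]
force: [0.1, -0.2, -1.6]
gripper_width: 63.6
gripper_force: 25.0
```

```bash
python3 -c "
from h import *
st()"
```

```text
t 7.05 xs 587.2 ys -49.6 z 136.6 rpy [180.     0.    11.15] F 0.1 -0.2 -1.6 M [ 0.059 -0.053 -0.065]
```

>>> servo_tool([
  [[0.0008,0,0],[0,0,0],0.055],
  [[0.0008,0,0],[0,0,0],0.055],
  [[0.0008,0,0],[0,0,0],0.055],
  [[0.0008,0,0],[0,0,0],0.055],
])

```text
time_s: 7.55
tcp_pos: [588.9, 64.0, 136.7]
orientation: [180.0, -0.0, 11.2]
force: [-0.2, 0.2, -1.9]
gripper_width: 63.6
gripper_force: 25.0
```

>>> servo_tool([
  [[0.0008,0,0],[0,0,0],0.055],
  [[0.0008,0,0],[0,0,0],0.055],
])

```text
time_s: 7.8
tcp_pos: [590.5, 64.4, 136.7]
orientation: [180.0, 0.0, 11.2]
force: [-0.4, -0.1, -2.1]
gripper_width: 64.0
gripper_force: 25.0
```

>>> servo_tool([
  [[0.0008,0,0],[0,0,0],0.055],
  [[0.0008,0,0],[0,0,0],0.055],
])

```text
time_s: 8.05
tcp_pos: [591.7, 64.5, 136.6]
orientation: [180.0, 0.1, 11.2]
force: [-4.1, -0.1, 0.4]
gripper_width: 63.6
gripper_force: 25.0
```

>>> servo_tool([
  [[0.0008,0,0],[0,0,0],0.055],
  [[0.0008,0,0],[0,0,0],0.055],
])

```text
time_s: 8.3
tcp_pos: [591.7, 64.5, 136.4]
orientation: [180.0, 0.2, 11.2]
force: [-9.3, -2.0, 3.4]
gripper_width: 64.0
gripper_force: 25.0
```

>>> servo_tool([
  [[0.0008,0,0],[0,0,0],0.055],
  [[0.0005,0,0],[0,0,0],0.055],
])

```text
time_s: 8.55
tcp_pos: [592.0, 64.6, 136.0]
orientation: [180.0, 0.4, 11.2]
force: [-12.3, -2.6, 3.4]
gripper_width: 63.8
gripper_force: 25.0
```

>>> servo_tool([
  [[-0.0028,0,0],[0,0,0],0.055],
])

```text
time_s: 8.68
tcp_pos: [591.8, 64.6, 136.4]
orientation: [180.0, 0.0, 11.2]
force: [0.7, 0.1, -1.9]
gripper_width: 63.7
gripper_force: 25.0
```

```bash
python3 -c "
from h import *
st()"
```

```text
t 8.675 xs 593.3 ys -49.5 z 136.4 rpy [1.800e+02 3.000e-02 1.117e+01] F 0.8 -0.0 -1.9 M [0.058 0.011 0.024]
```

>>> servo_tool([
  [[-0.0004,0,0],[0,0,0],0.055],
  [[0,0,0],[0,0,0],0.055],
  [[0,0,0],[0,0,0],0.055],
])

```text
time_s: 9.05
tcp_pos: [592.0, 64.6, 136.7]
orientation: [180.0, -0.0, 11.2]
force: [-0.3, 0.4, -1.6]
gripper_width: 63.9
gripper_force: 25.0
```

```bash
python3 -c "
from h import *
st()"
```

```text
t 9.05 xs 593.5 ys -49.5 z 136.7 rpy [ 1.800e+02 -3.000e-02  1.116e+01] F -0.3 0.4 -1.6 M [ 0.023  0.057 -0.033]
```

>>> servo_tool([
  [[0.0005,0,0],[0,0,0],0.055],
  [[0,0,0],[0,0,0],0.055],
])

```text
time_s: 9.3
tcp_pos: [592.1, 64.6, 136.6]
orientation: [180.0, 0.0, 11.2]
force: [-2.0, 0.0, -0.7]
gripper_width: 63.5
gripper_force: 25.0
```

>>> servo_tool([
  [[0.0005,0,0],[0,0,0],0.055],
  [[0,0,0],[0,0,0],0.055],
])

```text
time_s: 9.55
tcp_pos: [592.1, 64.6, 136.6]
orientation: [180.0, 0.1, 11.2]
force: [-5.4, -1.2, 1.0]
gripper_width: 63.8
gripper_force: 25.0
```

```bash
python3 -c "
from h import *
st()"
```

```text
t 9.55 xs 593.5 ys -49.5 z 136.6 rpy [1.7999e+02 8.0000e-02 1.1160e+01] F -5.5 -0.2 1.0 M [-0.163  0.905  0.03 ]
```

>>> servo_tool([
  [[-0.0016,0,0],[0,0,0],0.055],
  [[0,0,0],[0,0,0],0.055],
])

```text
time_s: 9.8
tcp_pos: [591.6, 64.5, 136.7]
orientation: [-180.0, -0.1, 11.2]
force: [-0.8, -0.4, -2.3]
gripper_width: 64.0
gripper_force: 25.0
```

```bash
python3 -c "
from h import *
st()
import cv2
a=manip.get_image('side');cv2.imwrite('pics/a4.png',cv2.resize(a[150:290,340:480],None,fx=4.2,fy=4.2,interpolation=2))"
```

```text
t 9.8 xs 593.0 ys -49.5 z 136.7 rpy [-1.800e+02 -6.000e-02  1.116e+01] F -0.9 -0.3 -2.3 M [-0.003 -0.053  0.032]
```

View pics/a4.png

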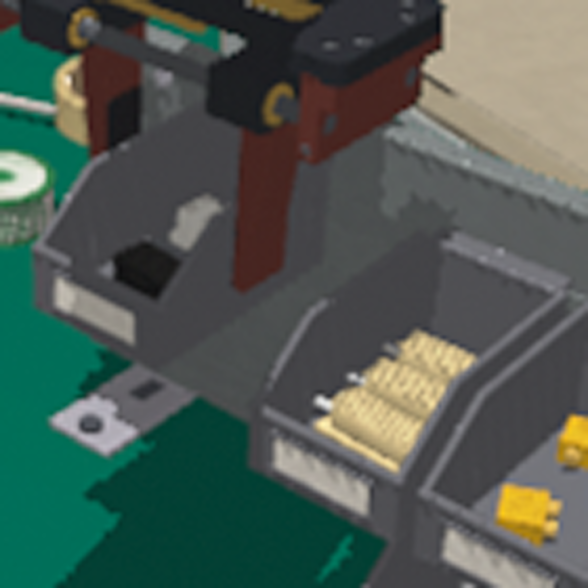

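>>> servo_tool([
  [[0,0,0.0015],[0,0,0],0.055],
  [[0,0,0.0015],[0,0,0],0.055],
  [[0,0,0.0015],[0,0,0],0.055],
  [[0,0,0.001],[0,0,0],0.055],
])

```text
time_s: 10.35
tcp_pos: [591.1, 64.4, 131.0]
orientation: [180.0, 0.0, 11.2]
force: [-0.1, 0.0, -1.7]
gripper_width: 63.9
gripper_force: 25.0
```

>>> servo_tool([
  [[0,0,0.001],[0,0,0],0.055],
  [[0,0,0.001],[0,0,0],0.055],
])

```text
time_s: 10.6
tcp_pos: [591.2, 64.4, 129.1]
orientation: [180.0, -0.0, 11.2]
force: [0.5, 0.4, -0.8]
gripper_width: 63.8
gripper_force: 25.0
```

>>> servo_tool([
  [[0.0002,0,0.0008],[0,0,0],0.055],
  [[0,0,0.0007],[0,0,0],0.055],
])

```text
time_s: 10.85
tcp_pos: [591.4, 64.5, 127.6]
orientation: [180.0, -0.0, 11.2]
force: [0.2, -0.5, -2.1]
gripper_width: 63.3
gripper_force: 25.0
```

>>> servo_tool([
  [[0,0,0.0008],[0,0,0],0.055],
])

```text
time_s: 10.98
tcp_pos: [591.4, 64.5, 126.8]
orientation: [180.0, -0.0, 11.2]
force: [0.5, 0.6, -1.9]
gripper_width: 63.8
gripper_force: 25.0
```

>>> servo_tool([
  [[0,0,0.0008],[0,0,0],0.055],
])

```text
time_s: 11.1
tcp_pos: [591.4, 64.5, 126.0]
orientation: [180.0, -0.0, 11.2]
force: [0.2, -0.9, -1.8]
gripper_width: 64.0
gripper_force: 25.0
```

>>> servo_tool([
  [[0,0,0.0008],[0,0,0],0.055],
  [[0,0,0.0007],[0,0,0],0.055],
])

```text
time_s: 11.35
tcp_pos: [591.4, 64.5, 124.5]
orientation: [180.0, -0.0, 11.2]
force: [0.1, -0.4, -2.3]
gripper_width: 64.0
gripper_force: 25.0
```

>>> servo_tool([
  [[0,0,0.0008],[0,0,0],0.055],
  [[0,0,0.0007],[0,0,0],0.055],
])

```text
time_s: 11.6
tcp_pos: [591.4, 64.5, 123.0]
orientation: [180.0, 0.0, 11.2]
force: [-0.1, 0.8, -1.7]
gripper_width: 64.0
gripper_force: 25.0
```

>>> servo_tool([
  [[0,0,0.0008],[0,0,0],0.055],
])

```text
time_s: 11.72
tcp_pos: [591.4, 64.5, 122.2]
orientation: [180.0, -0.0, 11.2]
force: [0.9, -0.6, -0.7]
gripper_width: 63.8
gripper_force: 25.0
```

>>> servo_tool([
  [[0,0,0.0008],[0,0,0],0.055],
])

```text
time_s: 11.85
tcp_pos: [591.4, 64.5, 121.4]
orientation: [180.0, -0.0, 11.2]
force: [-0.3, -0.2, -2.2]
gripper_width: 63.8
gripper_force: 25.0
```

>>> servo_tool([
  [[0,0,0.0008],[0,0,0],0.055],
])

```text
time_s: 11.98
tcp_pos: [591.4, 64.5, 120.6]
orientation: [180.0, -0.0, 11.2]
force: [0.1, -0.3, -1.4]
gripper_width: 64.0
gripper_force: 25.0
```

>>> servo_tool([
  [[0,0,0.0006],[0,0,0],0.055],
])

```text
time_s: 12.1
tcp_pos: [591.4, 64.5, 120.0]
orientation: [180.0, 0.0, 11.2]
force: [0.4, -0.7, -2.3]
gripper_width: 63.6
gripper_force: 25.0
```

>>> servo_tool([
  [[0,0,0.0006],[0,0,0],0.055],
])

```text
time_s: 12.22
tcp_pos: [591.4, 64.5, 119.4]
orientation: [-180.0, -0.0, 11.2]
force: [-0.4, -0.3, -1.7]
gripper_width: 63.9
gripper_force: 25.0
```

>>> servo_tool([
  [[0,0,0.0005],[0,0,0],0.055],
])

```text
time_s: 12.35
tcp_pos: [591.3, 64.5, 118.9]
orientation: [180.0, 0.0, 11.2]
force: [0.2, 0.3, -1.7]
gripper_width: 63.5
gripper_force: 25.0
```

>>> servo_tool([
  [[0,0,0.0005],[0,0,0],0.055],
])

```text
time_s: 12.48
tcp_pos: [591.4, 64.5, 118.6]
orientation: [180.0, -0.0, 11.2]
force: [-1.5, 0.0, 2.1]
gripper_width: 63.4
gripper_force: 25.0
```

>>> servo_tool([
  [[0,0,0.0005],[0,0,0],0.055],
])

```text
time_s: 12.6
tcp_pos: [591.4, 64.5, 118.5]
orientation: [180.0, -0.0, 11.2]
force: [-3.4, -1.2, 5.3]
gripper_width: 63.7
gripper_force: 25.0
```

>>> servo_tool([
  [[0,0,-0.0003],[0,0,0],0.055],
  [[0,0,0],[0,0,0],0.055],
], newtons=3)

```text
time_s: 12.85
tcp_pos: [591.5, 64.5, 118.2]
orientation: [-180.0, -0.0, 11.2]
force: [-0.3, 0.8, -0.5]
gripper_width: 63.9
gripper_force: 3.0
```

>>> servo_tool([
  [[0,0,0],[0,0,0],0.066],
  [[0,0,0],[0,0,0],0.07],
  [[0,0,0],[0,0,0],0.074],
  [[0,0,0],[0,0,0],0.08],
  [[0,0,0],[0,0,0],0.08],
])

```text
time_s: 13.48
tcp_pos: [591.4, 64.5, 118.3]
orientation: [180.0, -0.0, 11.2]
force: [0.1, -0.6, 0.1]
gripper_width: 79.9
gripper_force: 0.0
```

```bash
python3 -c "
from h import *
st()
import cv2
a=manip.get_image('side');cv2.imwrite('pics/a5.png',cv2.resize(a[150:290,340:480],None,fx=4.2,fy=4.2,interpolation=2))"
```

```text
t 13.475 xs 592.8 ys -49.5 z 118.3 rpy [180.    -0.    11.16] F 0.0 -0.6 0.1 M [ 0.017 -0.007 -0.032]
```

View pics/a5.png

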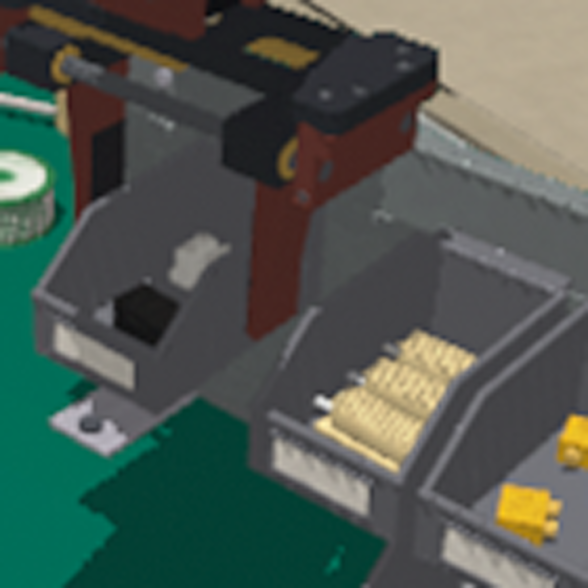

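>>> servo_tool([
  [[0,0,-0.01],[0,0,0],0.08],
  [[0,0,-0.02],[0,0,0],0.08],
  [[0,0,-0.03],[0,0,0],0.08],
  [[0,0,-0.01],[0,0,0],0.08],
])

```text
time_s: 14.02
tcp_pos: [592.4, 64.8, 190.6]
orientation: [180.0, -0.2, 11.2]
force: [0.1, 0.3, 0.3]
gripper_width: 80.1
gripper_force: 0.0
```

>>> servo_tool([
  [[0,-0.03,0],[0,0,0],0.0],
  [[0.015,-0.03,0],[0,0,0],0.0],
  [[0.02,0,0],[0,0,0],0.0],
  [[0,0,0],[0,0,0],0.0],
  [[0,0,0],[0,0,0],0.0],
])

```text
time_s: 14.65
tcp_pos: [613.4, 129.6, 187.7]
orientation: [180.0, 0.1, 11.1]
force: [-0.5, -0.2, -0.2]
gripper_width: 33.7
gripper_force: 0.0
```

>>> servo_tool([
  [[0,0,0],[0,0,0],0.0],
  [[0,0,0],[0,0,0],0.0],
])

```text
time_s: 14.9
tcp_pos: [613.8, 129.7, 188.4]
orientation: [180.0, -0.0, 11.1]
force: [-0.3, -0.6, 0.2]
gripper_width: 13.2
gripper_force: 0.0
```

```bash
python3 -c "
from h import *
st()"
```

```text
t 14.9 xs 627.3 ys 10.2 z 188.4 rpy [179.99  -0.    11.13] F -0.4 -0.5 0.2 M [0.031 0.006 0.049]
```

>>> servo_tool([
  [[0,0,0.02],[0,0,0],0.0],
  [[0.002,0,0.02],[0,0,0],0.0],
  [[0,0,0.015],[0,0,0],0.0],
  [[0,0,0.003],[0,0,0],0.0],
])

```text
time_s: 15.4
tcp_pos: [615.3, 130.3, 128.7]
orientation: [-180.0, 0.1, 11.2]
force: [-0.6, 0.7, -0.3]
gripper_width: 0.2
gripper_force: 0.0
```

>>> servo_tool([
  [[0,0.003,0],[0,0,0],0.0],
  [[0,0.003,0],[0,0,0],0.0],
  [[0,0.002,0],[0,0,0],0.0],
])

```text
time_s: 15.78
tcp_pos: [618.0, 122.4, 130.9]
orientation: [180.0, -0.1, 11.1]
force: [0.7, -1.3, 0.2]
gripper_width: 0.9
gripper_force: 0.0
```

>>> servo_tool([
  [[0,0.002,0],[0,0,0],0.0],
  [[0,0.002,0],[0,0,0],0.0],
  [[0,0.002,0],[0,0,0],0.0],
])

```text
time_s: 16.15
tcp_pos: [618.8, 116.7, 130.3]
orientation: [180.0, -0.0, 11.2]
force: [0.3, -1.1, -0.4]
gripper_width: 0.3
gripper_force: 0.0
```

```bash
python3 -c "
from h import *
st()
import cv2
a=manip.get_image('side');cv2.imwrite('pics/a6.png',cv2.resize(a[150:290,340:480],None,fx=4.2,fy=4.2,interpolation=2))"
```

```text
t 16.15 xs 629.7 ys -3.5 z 130.3 rpy [180.    -0.    11.16] F 0.1 -1.1 -0.4 M [ 0.063  0.005 -0.002]
```

View pics/a6.png

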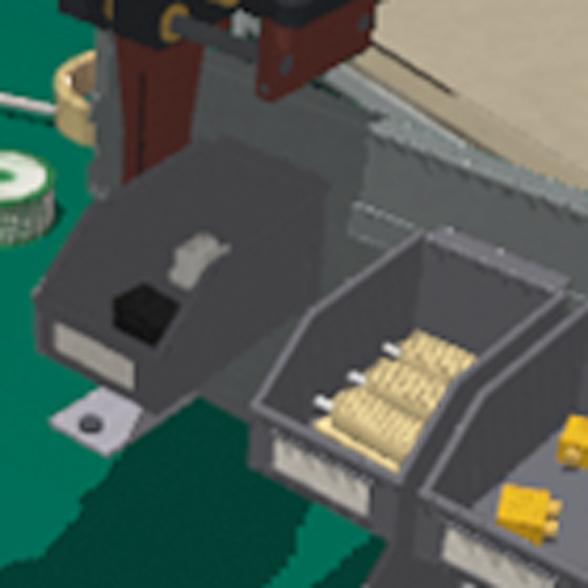

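>>> servo_tool([
  [[0,0.0025,0],[0,0,0],0.0],
  [[0,0.0025,0],[0,0,0],0.0],
  [[0,0.0025,0],[0,0,0],0.0],
  [[0,0.0025,0],[0,0,0],0.0],
])

```text
time_s: 16.7
tcp_pos: [620.5, 108.0, 130.3]
orientation: [-179.9, -0.0, 11.2]
force: [-0.9, 3.3, 1.3]
gripper_width: 0.2
gripper_force: 2.1
```

>>> servo_tool([
  [[0,0.0025,0],[0,0,0],0.0],
  [[0,0.0025,0],[0,0,0],0.0],
  [[0,0.0025,0],[0,0,0],0.0],
  [[0,0.0025,0],[0,0,0],0.0],
])

```text
time_s: 17.2
tcp_pos: [622.6, 97.0, 130.3]
orientation: [-180.0, 0.0, 11.2]
force: [-1.2, 3.8, 0.9]
gripper_width: 0.7
gripper_force: 2.2
```

```bash
cat >> h.py <<'E'
def gap(img,y0=None):
    """print grey profile along a line of stand-frame y at (xs,z) in the top view"""
    pass
E
python3 - <<'E'
from h import *
import cv2
st()
b=cv2.imread("pics/a6.png");a=manip.get_image("side");cv2.imwrite("pics/s7.png",a)
# shift of ferrite (dark) and rear-right rim: dark blob centroid on z~110
for im in (a,):
    g=im.max(2)[200:270,330:440];m=(g<45).astype(np.uint8);n,l,s,c=cv2.connectedComponentsWithStats(m)
    for i in range(1,n):
        if 40<s[i,4]<600: print(s[i],c[i]+[330,200],onz("side",*(c[i]+[330,200]),115).round(1))
E
```

```text
t 17.2 xs 629.7 ys -23.5 z 130.3 rpy [-180.      0.     11.16] F -0.5 4.0 0.9 M [0.904 0.33  0.031]
[ 44  21  16  15 162] [381.06790123 227.9382716 ] [572.8  45.1 115. ]
```

>>> servo_tool([
  [[0,0.0025,0],[0,0,0],0.0],
  [[0,0.0025,0],[0,0,0],0.0],
  [[0,0.0025,0],[0,0,0],0.0],
  [[0,0.0025,0],[0,0,0],0.0],
  [[0,0.002,0],[0,0,0],0.0],
])

```text
time_s: 17.88
tcp_pos: [625.0, 85.2, 130.2]
orientation: [180.0, 0.0, 11.2]
force: [-2.4, 4.3, 1.0]
gripper_width: 0.4
gripper_force: 2.3
```

>>> servo_tool([
  [[0,0.002,0],[0,0,0],0.0],
  [[0,0.002,0],[0,0,0],0.0],
  [[0,0.002,0],[0,0,0],0.0],
])

```text
time_s: 18.25
tcp_pos: [626.1, 79.4, 130.3]
orientation: [180.0, -0.0, 11.2]
force: [-1.6, 4.9, 0.8]
gripper_width: 0.5
gripper_force: 2.3
```

>>> servo_tool([
  [[0,0.001,0],[0,0,0],0.0],
  [[0,0.001,0],[0,0,0],0.0],
])

```text
time_s: 18.5
tcp_pos: [626.5, 77.5, 130.3]
orientation: [-180.0, -0.0, 11.2]
force: [-2.1, 4.6, 0.9]
gripper_width: 0.7
gripper_force: 2.3
```

>>> servo_tool([
  [[0,0.001,0],[0,0,0],0.0],
  [[0,0.001,0],[0,0,0],0.0],
])

```text
time_s: 18.75
tcp_pos: [626.9, 75.6, 130.2]
orientation: [180.0, -0.0, 11.2]
force: [-2.0, 4.9, 1.2]
gripper_width: 0.5
gripper_force: 2.3
```

>>> servo_tool([
  [[0,0.001,0],[0,0,0],0.0],
  [[0,0.0008,0],[0,0,0],0.0],
])

```text
time_s: 19.0
tcp_pos: [627.2, 73.8, 130.2]
orientation: [180.0, 0.0, 11.2]
force: [-2.3, 3.8, 1.8]
gripper_width: 0.7
gripper_force: 2.3
```

>>> servo_tool([
  [[0,0.0008,0],[0,0,0],0.0],
])

```text
time_s: 19.12
tcp_pos: [627.4, 73.0, 130.2]
orientation: [180.0, -0.0, 11.2]
force: [-2.0, 4.1, 1.1]
gripper_width: 0.6
gripper_force: 2.3
```

>>> servo_tool([
  [[0,0.0007,0],[0,0,0],0.0],
])

```text
time_s: 19.25
tcp_pos: [627.5, 72.3, 130.2]
orientation: [180.0, 0.0, 11.2]
force: [-1.9, 5.0, 1.8]
gripper_width: 0.5
gripper_force: 2.3
```

Run:
```python
from h import *
import cv2
st()
a=manip.get_image("side");cv2.imwrite("pics/s8.png",a)
# profile along the stand y direction just below rim at front area: z=152, several xs
e=np.radians(11.2);ex=np.array([np.cos(e),np.sin(e)]);ey=np.array([-np.sin(e),np.cos(e)])
for xs in(580,600,620):
    pr=[]
    for ys in range(-150,-50,3):
        p=ex*xs+ey*ys;u,v=proj("side",np.r_[p,151]);pr.append(int(cv2.getRectSubPix(a,(1,1),(float(u),float(v))).mean()))
    print(xs,pr)
g=a.max(2)[200:280,330:440];m=(g<45).astype(np.uint8);n,l,s,c=cv2.connectedComponentsWithStats(m)
for i in range(1,n):
    if 40<s[i,4]<600: print(s[i],c[i]+[330,200],onz("side",*(c[i]+[330,200]),115).round(1))
```

```text
t 19.25 xs 629.8 ys -48.8 z 130.2 rpy [180.     0.    11.16] F -1.0 5.2 1.8 M [0.904 0.404 0.013]
580 [70, 70, 69, 70, 69, 68, 75, 71, 67, 80, 120, 130, 134, 142, 137, 123, 81, 68, 68, 69, 69, 68, 69, 69, 69, 68, 69, 69, 68, 70, 78, 82, 80, 82]
600 [68, 70, 69, 69, 69, 69, 71, 105, 86, 70, 68, 68, 69, 69, 68, 69, 68, 69, 69, 69, 69, 69, 69, 69, 69, 68, 69, 69, 69, 69, 67, 64, 77, 76]
620 [73, 69, 68, 69, 69, 69, 70, 74, 65, 73, 78, 68, 68, 69, 69, 69, 69, 69, 69, 68, 69, 69, 69, 68, 69, 69, 69, 69, 68, 69, 67, 50, 44, 36]
[ 56  27  17  16 178] [393.45505618 234.06179775] [578.   19.8 115. ]
```

>>> servo_tool([
  [[0,0.0007,0],[0,0,0],0.0],
  [[0,0.0006,0],[0,0,0],0.0],
])

```text
time_s: 19.55
tcp_pos: [627.8, 71.1, 130.3]
orientation: [180.0, -0.0, 11.2]
force: [-2.4, 4.1, 1.8]
gripper_width: 0.4
gripper_force: 2.3
```

>>> servo_tool([
  [[0,0.0006,0],[0,0,0],0.0],
])

```text
time_s: 19.68
tcp_pos: [627.9, 70.5, 130.2]
orientation: [180.0, -0.0, 11.2]
force: [-1.4, 4.4, 1.2]
gripper_width: 0.3
gripper_force: 2.3
```

>>> servo_tool([
  [[0,0.0006,0],[0,0,0],0.0],
])

```text
time_s: 19.8
tcp_pos: [628.0, 69.8, 130.2]
orientation: [180.0, -0.0, 11.2]
force: [-2.0, 5.1, 1.1]
gripper_width: 0.2
gripper_force: 2.3
```

>>> servo_tool([
  [[0,0.0006,0],[0,0,0],0.0],
])

```text
time_s: 19.92
tcp_pos: [628.1, 69.3, 130.2]
orientation: [180.0, -0.0, 11.2]
force: [-2.4, 4.6, 1.5]
gripper_width: 0.3
gripper_force: 2.3
```

>>> servo_tool([
  [[0,0.0006,0],[0,0,0],0.0],
])

```text
time_s: 20.05
tcp_pos: [628.3, 68.9, 130.3]
orientation: [-180.0, -0.0, 11.2]
force: [-1.8, 5.9, 0.6]
gripper_width: 0.4
gripper_force: 2.9
```

>>> servo_tool([
  [[0,0.0006,0],[0,0,0],0.0],
])

```text
time_s: 20.18
tcp_pos: [628.2, 68.9, 130.3]
orientation: [-179.9, -0.0, 11.2]
force: [-2.3, 6.7, 1.5]
gripper_width: 0.8
gripper_force: 3.5
```

>>> servo_tool([
  [[0,0.0004,0],[0,0,0],0.0],
])

```text
time_s: 20.3
tcp_pos: [628.2, 68.9, 130.3]
orientation: [-179.9, -0.0, 11.2]
force: [-2.4, 7.9, 1.5]
gripper_width: 0.3
gripper_force: 3.8
```

>>> servo_tool([
  [[0,-0.003,0],[0,0,0],0.0],
  [[0,-0.01,0],[0,0,0],0.0],
  [[0,-0.02,0],[0,0,0],0.0],
  [[0,-0.03,0],[0,0,0],0.0],
  [[0,0,-0.04],[0,0,0],0.0],
])

```text
time_s: 20.92
tcp_pos: [613.1, 133.6, 168.0]
orientation: [-179.9, 0.3, 11.5]
force: [1.0, -0.1, 0.8]
gripper_width: 0.6
gripper_force: 0.0
```

>>> servo_tool([
  [[0,-0.02,-0.05],[0,0,0],0.0],
  [[-0.03,-0.05,-0.02],[0,0,0],0.0],
  [[-0.05,-0.05,0],[0,0,0],0.0],
  [[-0.05,-0.05,0],[0,0,0],0.0],
  [[-0.05,-0.05,0],[0,0,0],0.0],
])

```text
time_s: 21.55
tcp_pos: [415.0, 298.7, 240.5]
orientation: [-180.0, -0.1, 11.2]
force: [0.9, 1.8, -0.4]
gripper_width: 0.4
gripper_force: 0.0
```

Run:
```python
from h import *
import cv2
st()
a=manip.get_image("side");cv2.imwrite("pics/s9.png",a);b=manip.get_image("top");cv2.imwrite("pics/t9.png",b)
e=np.radians(11.2);ex=np.array([np.cos(e),np.sin(e)]);ey=np.array([-np.sin(e),np.cos(e)])
for n,im in(("top",b),("side",a)):
  for xs,z in((640,152),(625,151.5),(610,151),(595,150),(580,149.5)):
    pr=[]
    for ys in range(-142,-54,2):
        p=ex*xs+ey*ys;u,v=proj(n,np.r_[p,z]);pr.append(int(cv2.getRectSubPix(im,(1,1),(float(u),float(v))).mean()))
    print(n,xs,*pr)
```

```text
t 21.55 xs 464.4 ys 214.0 z 240.5 rpy [-1.800e+02 -5.000e-02  1.122e+01] F 1.3 1.6 -0.4 M [0.027 0.008 0.02 ]
top 640 177 168 166 171 171 166 166 166 162 156 159 169 173 173 172 175 177 170 165 171 182 184 179 175 178 178 173 169 177 185 181 174 174 181 178 175 170 163 155 146 130 122 128 138
top 625 178 178 178 180 178 175 172 170 156 132 115 109 109 110 121 148 172 179 179 179 179 179 179 180 180 180 180 179 180 179 179 179 180 180 180 179 178 175 169 154 126 108 106 109
top 610 245 246 246 245 245 238 215 181 157 133 115 110 109 116 167 236 254 253 252 246 240 247 252 252 250 243 245 252 253 253 250 243 245 252 252 253 250 227 186 157 126 110 105 103
top 595 243 243 244 243 239 227 203 176 156 132 114 109 108 110 122 153 181 191 192 190 189 191 190 187 184 186 188 187 183 183 183 184 182 183 183 184 183 180 172 155 124 108 105 102
top 580 200 201 202 206 203 194 181 172 157 133 114 109 109 109 119 149 173 182 181 181 182 182 182 183 182 183 182 183 183 181 181 181 181 179 180 182 183 179 172 155 127 108 105 101
side 640 84 82 80 75 85 80 84 107 113 102 85 80 77 85 79 84 78 76 82 83 90 82 82 86 86 89 82 85 80 87 86 78 82 81 82 79 74 74 80 100 107 92 84 87
side 625 75 68 67 67 68 67 85 109 114 101 81 78 78 78 79 79 78 78 78 78 78 79 79 78 78 78 79 79 78 78 78 78 70 66 66 68 67 65 81 103 106 95 93 94
side 610 66 68 68 67 66 67 85 109 113 102 82 77 78 78 79 78 79 79 78 79 79 78 78 78 78 79 73 67 68 67 67 67 67 68 68 67 66 68 82 100 95 78 75 76
side 595 67 67 67 67 67 65 82 107 115 109 84 77 77 77 78 78 78 77 78 78 79 74 69 67 67 68 67 68 67 67 68 68 67 67 68 68 68 67 76 100 110 93 84 87
side 580 67 68 67 67 66 67 81 107 110 161 227 212 196 177 167 206 214 201 191 123 63 65 67 68 68 67 67 67 67 67 67 67 68 67 67 67 66 67 78 100 114 86 73 75
```

>>> servo_tool([
  [[0,0,0],[0,0,0],0.0],
  [[0,0,0],[0,0,0],0.0],
  [[0,0,0],[0,0,0],0.0],
])

```text
time_s: 22.02
tcp_pos: [418.4, 296.1, 240.0]
orientation: [180.0, 0.0, 11.0]
force: [0.9, 0.5, 0.9]
gripper_width: 0.7
gripper_force: 0.0
```

```bash
python3 -c "
from workcell import manip
print(manip.finish_job())"
```

```text
the job is handed in; nothing more can be done
None
```

The bin, with its parts in it, hangs on the top rail with its side against the neighbouring bin, and I handed the job in at about 22 s; one fault: while feeling for the panel the hand force briefly reached about 12.6 N, over the 8 N limit, because I sent three approach moves at once.

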